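# Scoop dummy eggs into the nest bowl

## Robot

A 6-joint arm with a two-finger parallel gripper is mounted at the origin on the work surface. World frame = base frame: x ahead of the robot, y to its left, z up, the work surface at z = 0. Lengths are in m, angles in rad, forces in N, time in s.
With the tool pointing down it reaches from about 0.35 to 0.975 m from the base axis. Payload 4.9 kg.
Tool frame: the origin (TCP) lies between the finger pads; the fingertips stand 14 mm ahead of it and the grasp point (between the pads) lies 5 mm behind it (manip.finger_overhang is the distance from the TCP to the fingertips, in m); z points along the fingers, y is the line along which they close (so a half turn about z gives the same grasp; the last joint's range is limited). The gripper opens to 85 mm and grips with 20 to 120 N. Pads are 22 mm wide; open, the fingers measure 114 mm over their backs; the gripper's body (76 mm by 85 mm) begins 54 mm behind the grasp point. The pads swing forward as they close: fully open they stand 13 mm farther back than shut.
Start: joints at [1.022, 0.053, 1.613, -0, 1.476, -0.119], TCP at [0.26, 0.568, 0.245] pointing down, gripper open.
Joint ranges: [-3.01, 3.01], [-1.01, 2.22], [0.06, 2.58], [-1.02, 4.17], [0.09, 2.62], [-3.14, 3.14]. Speed limits (rad/s): [2.57, 2.57, 3.14, 3.14, 3.14, 3.14].

## Interface

Orientations are given as a unit quaternion [w, x, y, z].
In Python, from plant import manip, grab_frame gives the robot as it stands.
- The arm moves only by the tool servo_tool, never from a script. Its argument "deltas" is a list that holds one entry, the list of rows, each a list of 5 numbers: the opening in per cent of the stroke, from 0 (shut) to 100 (fully open), then the shift along the world's x, y, z in m, then the turn about the world's z in degrees. A call has exactly 8 rows; each row shifts and turns the commanded pose from where the row before left it; what a row does not reach is not made up. A row lasts 1/10 s, in which the tool goes at most 50 mm and 8.59 degrees, less where a joint would pass 70% of its speed; a pose out of reach is approached as far as the arm can. A call is refused whole if a number of a shift passes 0.05 or a number of a turn 8.59, either way. A call with a gripper value outside its range is refused whole. The fingers move at their own pace and stop on an object; the grip force is fixed at half the most. Time passes only in rows, so rows that do not move let the fingers close, or fill a call up. It gives the time, the measured TCP pose, the force, the opening and the grip force at its end, in the units of the state.
- manip.state(): the state, without advancing time (a new reading comes with each control period).
- grab_frame(name): name is "scene" or "top"; returns a dict with "pixels" (400x640x3 uint8, red, green, blue), "z_map" (400x640 float32, m along the optical axis (not along the pixel's ray), 0 where there is no reading), "fx", "fy", "cx", "cy" (pixels), "rvec" (rotation vector, rad) and "tvec" (3), from world to camera coordinates, as OpenCV has them. Camera axes: x right, y down, z forward; pixel columns grow to the right and rows downward; lengths in m; the calibration is good to about 2 mm. A picture is of the moment at which its call begins.
- manip.job_done(): hands the job in; it is judged then, once.
The state is a dict: "time": time; "joint_pos": joint angles; "joint_vel": joint speeds; "joint_efforts": joint torques, N m; "tool_pos": TCP position; "tool_rot": TCP orientation; "contact_force": force on the tool from outside, world axes, zero at the start; "ft_torque": the same for the moment, N m; "gripper_width": opening from 0.0 (shut) to 1.0 (fully open); "grasp_force": force on a finger pad.
Only numpy, scipy, OpenCV 4.12 (cv2) and the standard library are available. Lean on these libraries where they do the work, as an engineer would, in place of code of your own. Each camera call takes 0.05 s, during which the arm holds its last target. There are 200 camera calls.

## Task

Using the scoop, and without touching the eggs with the gripper, scoop up and carry at least three of the five white dummy eggs from the green tray and tip them gently, from just above its rim, into the terracotta nest bowl; any others stay in the tray or go in the bowl too, and none may drop on the table. Then lay the empty scoop back down flat in the middle of the blue mat. Leave the bowl where it stands and do not disturb the jar, mug and tin.

Things in the scene. Friction and masses are not known exactly. Their poses are not given: they have to be found in the camera images.
- scoop: Hand scoop, 200 mm long, 0.18 kg: an aluminium pan, 100 x 96 mm, flat floor 2 mm thick, with a 36 mm high rear wall and side walls that slope down towards the open front edge (the nose), ending 10 mm short of it; a red handle bar lies behind and above it. Origin: centre of the pan's underside; x points to the open nose (50 mm ahead), z up. It starts flat on the blue mat.
- scoop_grip (a point): Centre of the scoop's red handle bar (85 mm long along the scoop's x, 22 mm wide, 22 mm high): 107.5 mm behind the scoop's origin and 75 mm above the pan's underside. Its axes are the scoop's.
- tray: Open green tray fixed to the table; outside 124 mm wide, 45 mm high; walls and floor 5 mm (inside 114 wide, 40 deep). Origin: on the table, on its centre line; x along its length, z up. Inner floor from x = -150 mm (upright end) to +125 mm, where the end wall leans out at 60 degrees to x = +148 mm at the rim. Eggs start loose at x > -15 mm; the rest is empty, room to set the pan down.
- bowl: Round terracotta nest bowl, loose, 0.7 kg, 200 mm across the rim and 65 mm high, walls 6 mm. Origin: centre of its underside; z up. Starts empty. It and the blue mat change places between starts.
- mat: Flat blue mat fixed to the table, 260 x 160 mm, 4 mm thick. Origin: centre of its underside; x along its length.
- egg1: White dummy pigeon egg 1 of 5, hard, rigid, 40 mm long and 30 mm in diameter, 20 g, rolls easily. Origin: its centre; x along its length.
- egg2: White dummy pigeon egg 2 of 5, hard, rigid, 40 mm long and 30 mm in diameter, 20 g, rolls easily. Origin: its centre; x along its length.
- egg3: White dummy pigeon egg 3 of 5, hard, rigid, 40 mm long and 30 mm in diameter, 20 g, rolls easily. Origin: its centre; x along its length.
- egg4: White dummy pigeon egg 4 of 5, hard, rigid, 40 mm long and 30 mm in diameter, 20 g, rolls easily. Origin: its centre; x along its length.
- egg5: White dummy pigeon egg 5 of 5, hard, rigid, 40 mm long and 30 mm in diameter, 20 g, rolls easily. Origin: its centre; x along its length.
- jar: Bystander: amber jar with yellow cap, 68 mm across, 100 mm high. Origin: centre of its underside.
- mug: Bystander: blue mug, 80 mm across, 90 mm high. Origin: centre of its underside.
- tin: Bystander: tin with orange label, 60 mm across, 60 mm high. Origin: centre of its underside.
- table: The grey table; its top is at z = 0 and larger than the robot's reach. Fixed. Along each side stands a crate 170 to 200 mm high, 0.6 m or more left and right of the robot's centre line (x ahead of the base): keep the hand clear of them.

How it is judged:
By the outcome, as a careful person would: the job done as asked, in the order asked, and still so for the second after the job is handed in, with the robot touching nothing.
It also fails if it takes over 72 s, if anything falls off the work surface, if the arm or the gripper's body presses on something with over 40 N, if the wrist force passes 120 N, or if a joint passes its speed limit or range.

## Working session

There is one attempt and no reset: what is moved stays moved. The work goes in short steps, Python scripts to look and compute and a tool call to move; the robot and the scene stay as the last step left them, time stands still between calls to the robot, and variables do not carry over. Pictures are saved under pics/ and viewed, at most 10 in all, crops included, and the job is handed in when it is done.

Besides the shell and the picture viewer there is one more tool, called after "Call:" by a JSON object that holds its "fn" and its "kwargs". servo_tool: Moves the arm, as the interface text tells. Its arguments: {"type":"object","properties":{"deltas":{"type":"array"}},"required":["deltas"]}

```bash
mkdir -p pics
cat > h.py <<'E'
import numpy as np, cv2
from plant import manip, grab_frame
def look(name, out=None):
    f=grab_frame(name)
    if out: cv2.imwrite('pics/'+out, f['pixels'][:,:,::-1])
    R=cv2.Rodrigues(np.array(f['rvec'],float))[0]; t=np.array(f['tvec'],float).ravel()
    v,u=np.mgrid[:400,:640]; z=f['z_map']
    P=np.stack([(u-f['cx'])/f['fx']*z,(v-f['cy'])/f['fy']*z,z],-1)
    W=(P-t)@R; W[z==0]=np.nan
    return f['pixels'],W,f,R,t
def masks(px):
    h=cv2.cvtColor(px,cv2.COLOR_RGB2HSV).astype(int); return h[...,0],h[...,1],h[...,2]
E
python3 - <<'E'
from h import *
for n in('top','scene'):
    px,W,*_=look(n,n+'0.png'); H,S,V=masks(px); np.savez('/tmp/'+n,px=px,W=W)
    for nm,m in dict(green=(abs(H-60)<18)&(S>90),blue=(abs(H-108)<12)&(S>110),red=((H<6)|(H>174))&(S>140),terra=(H>=6)&(H<16)&(S>90),white=(S<30)&(V>215)).items():
        p=W[m]; p=p[~np.isnan(p[:,0])]
        if len(p)>20: print(n,nm,len(p),np.percentile(p,[2,50,98],axis=0).round(3).tolist())
a=np.vstack([cv2.imread('pics/top0.png'),cv2.imread('pics/scene0.png')]); cv2.imwrite('pics/both.png',cv2.resize(a,(480,600)))
print(manip.state())
E
```

```text
top green 3342 [[0.468, -0.113, 0.0], [0.555, 0.009, 0.007], [0.648, 0.177, 0.048]]
top blue 9222 [[0.314, -0.836, -0.0], [0.497, -0.631, 0.168], [0.719, 0.364, 0.174]]
top red 12445 [[0.026, -0.661, 0.009], [0.216, 0.474, 0.511], [0.603, 0.641, 0.588]]
top terra 20699 [[-0.173, -1.324, -0.645], [0.481, 0.574, 0.053], [1.073, 1.172, 0.544]]
scene green 8080 [[-0.44, -0.789, -0.134], [0.511, -0.042, 0.005], [0.657, 0.181, 0.047]]
scene blue 9710 [[-0.314, -0.638, -0.18], [0.432, -0.247, 0.003], [0.735, 1.451, 0.171]]
scene red 11125 [[-0.588, -0.583, -0.029], [0.456, 0.63, 0.086], [0.631, 0.787, 0.272]]
scene terra 36717 [[-1.095, -0.802, -0.379], [0.383, 0.466, 0.009], [0.921, 1.222, 0.202]]
scene white 64 [[0.532, 0.034, 0.029], [0.584, 0.087, 0.033], [0.62, 0.136, 0.037]]
{'time': 0.1, 'joint_pos': array([ 1.02198508e+00,  5.32728336e-02,  1.61418089e+00, -8.48658427e-06,
        1.47601144e+00, -1.19018725e-01]), 'joint_vel': array([ 1.03281011e-03, -8.09825934e-04, -2.78196179e-03,  2.22925790e-05,
        2.41569508e-03, -5.98378045e-04]), 'joint_efforts': array([ 5.12327406e-04, -3.94907677e+01, -3.71363318e+01, -1.62776287e-04,
        3.91155263e-03,  5.80429810e-05]), 'tool_pos': array([0.26014915, 0.56767848, 0.24418265]), 'tool_rot': array([-3.02860524e-04,  2.13245585e-01,  9.76998180e-01, -8.85923441e-04]), 'contact_force': array([-1.00990772,  0.00904318,  0.34984099]), 'ft_torque': array([-0.01939082, -0.01769036, -0.05427855]), 'grasp_force': 0.0, 'gripper_width': 0.9973588425463206}
```

View pics/top0.png

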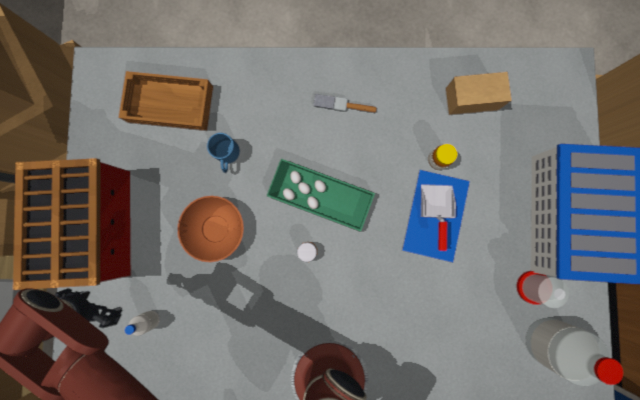

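View pics/scene0.png

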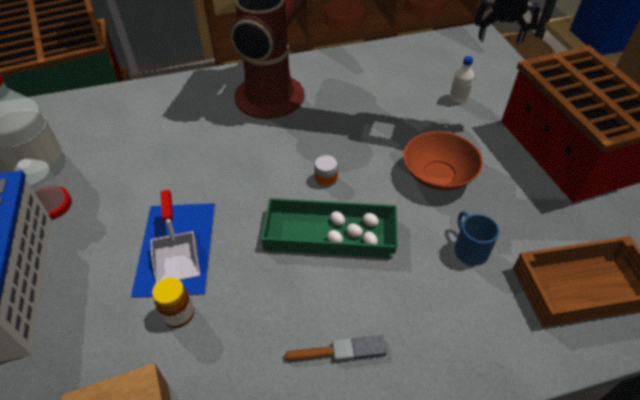

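```bash
cat >> h.py <<'E'
def roi(m,u0,v0,u1,v1):
    r=np.zeros(m.shape,bool); r[v0:v1,u0:u1]=1; return m&r
def rect(p):
    (c,s,a)=cv2.minAreaRect((p[:,:2]*1000).astype(np.float32)); return np.round(c,1),np.round(s,1),round(a,1),cv2.boxPoints((c,s,a)).round(0).tolist()
E
python3 - <<'E'
from h import *
d=np.load('/tmp/top.npz'); px,W=d['px'],d['W']; H,S,V=masks(px); Z=W[...,2]
g=roi((abs(H-70)<25)&(S>80),255,150,390,240)
p=W[g&(Z>.038)&(Z<.055)]; print('tray rim',rect(p))
b=roi((abs(H-110)<14)&(S>120),395,165,475,270)
print('mat',rect(W[b&(abs(Z-.004)<.006)]))
r=roi(((H<6)|(H>172))&(S>120),430,210,455,255); p=W[r&(Z>.06)]; print('handle',rect(p),np.median(p[:,2]))
c=roi((S<70)&(V>90),415,178,462,222); p=W[c&(Z<.05)&(Z>-.01)]; print('pan',rect(p)); 
p2=W[c&(Z<.05)&(Z>.025)]; print('pan high',rect(p2))
t=roi((H<16)&(S>90),170,185,255,270); p=W[t&(Z>.055)]; print('bowl rim',cv2.minEnclosingCircle((p[:,:2]*1000).astype(np.float32)), np.median(p[:,2]))
w=roi((S<60)&(V>140),270,160,340,215); n,L,st,ce=cv2.connectedComponentsWithStats(w.astype(np.uint8))
for i in range(1,n):
    if st[i,4]>15: q=W[L==i]; print('egg',st[i,4],q[:,:2].mean(0).round(3),q[:,2].max().round(3))
for nm,bx,h in(('jar',(425,140,462,172),.085),('mug',(200,128,245,175),.08),('tin',(292,236,324,268),.05)):
    m=roi(Z>h,*bx); q=W[m]; print(nm,q[:,:2].min(0).round(3),q[:,:2].max(0).round(3))
E
```

```text
tray rim (array([556.4,  32.2]), array([304.7, 123. ]), 69.8, [[446.0, -90.0], [562.0, -132.0], [667.0, 154.0], [551.0, 196.0]])
mat (array([ 497.5, -328.1]), array([160.4, 258.9]), 77.0, [[353.0, -377.0], [606.0, -435.0], [642.0, -279.0], [389.0, -221.0]])
handle (array([ 434.5, -324.9]), array([23.3, 78.3]), 88.8, [[395.0, -336.0], [473.0, -337.0], [474.0, -314.0], [396.0, -312.0]]) 0.08942485400582009
pan (array([ 550. , -336.9]), array([144.1, 129.4]), 90.0, [[485.0, -409.0], [615.0, -409.0], [615.0, -265.0], [485.0, -265.0]])
pan high (array([ 523.6, -326.6]), array([98.1, 68.6]), 86.6, [[486.0, -374.0], [555.0, -378.0], [561.0, -280.0], [492.0, -276.0]])
bowl rim ((450.4147644042969, 360.6968688964844), 98.8639144897461) 0.06308216162012968
egg 262 [nan nan] nan
egg 91 [0.612 0.113] 0.039
egg 90 [0.583 0.036] 0.041
egg 92 [nan nan] nan
egg 89 [0.558 0.133] 0.039
egg 89 [nan nan] nan
egg 367 [nan nan] nan
jar [ 0.644 -0.366] [ 0.703 -0.308]
mug [0.636 0.293] [0.735 0.373]
tin [0.356 0.045] [0.412 0.1  ]
```

Call:
{"fn": "servo_tool", "kwargs": {"deltas": [[[100,0.02,-0.037,0,-6.5],[100,0.02,-0.037,0,-6.5],[100,0.02,-0.037,0,-6.5],[100,0.02,-0.037,0,-6.5],[100,0.02,-0.037,0,-6.5],[100,0.02,-0.037,0,-6.5],[100,0.02,-0.037,0,-6.5],[100,0.02,-0.037,0,-6.5]]]}}

```text
time: 0.9
tool_pos: [0.4207, 0.2705, 0.2448]
tool_rot: [-0.0, 0.622, 0.783, -0.0]
contact_force: [0.1, 0.3, 0.0]
gripper_width: 1.003
grasp_force: 0.0
```

Call:
{"fn": "servo_tool", "kwargs": {"deltas": [[[100,0.002,-0.037,0,-6.5],[100,0.002,-0.037,0,-6.5],[100,0.002,-0.037,0,-6.5],[100,0.002,-0.037,0,-6.5],[100,0.002,-0.037,0,-6.5],[100,0.002,-0.037,0,-6.5],[100,0.002,-0.037,0,-6.5],[100,0.002,-0.037,0,-6.5]]]}}

```text
time: 1.7
tool_pos: [0.436, -0.0253, 0.2449]
tool_rot: [-0.0, 0.902, 0.431, -0.0]
contact_force: [1.0, -1.1, -0.2]
gripper_width: 1.001
grasp_force: 0.0
```

Call:
{"fn": "servo_tool", "kwargs": {"deltas": [[[100,0,-0.037,-0.01,-6.5],[100,0,-0.037,-0.01,-6.5],[100,0,-0.037,-0.01,-6.5],[100,0,-0.037,-0.01,-6.5],[100,0,-0.037,-0.01,-6.5],[100,0,-0.037,-0.01,-6.5],[100,0,-0.037,-0.01,-6.5],[100,0,-0.037,-0.01,-6.5]]]}}

```text
time: 2.5
tool_pos: [0.4359, -0.3212, 0.1644]
tool_rot: [-0.0, 1.0, -0.008, -0.0]
contact_force: [0.5, 0.3, 0.6]
gripper_width: 1.001
grasp_force: 0.0
```

Call:
{"fn": "servo_tool", "kwargs": {"deltas": [[[100,-0.001,-0.003,-0.02,-1],[100,0,0,-0.02,0],[100,0,0,-0.02,0],[100,0,0,-0.02,0],[100,0,0,-0.0115,0],[100,0,0,0,0],[0,0,0,0,0],[0,0,0,0,0]]]}}

```text
time: 3.3
tool_pos: [0.4361, -0.3235, 0.0752]
tool_rot: [0.001, 1.0, -0.014, 0.001]
contact_force: [-1.0, 0.2, -0.1]
gripper_width: 0.688
grasp_force: 0.0
```

Call:
{"fn": "servo_tool", "kwargs": {"deltas": [[[0,0,0,0,0],[0,0,0,0,0],[0,0,0,0,0],[0,0,0,0,0],[0,0,0,0.01,0],[0,0,0,0.01,0],[0,0,0,0.01,0],[0,0,0,0.01,0]]]}}

```text
time: 4.1
tool_pos: [0.4354, -0.3228, 0.1147]
tool_rot: [-0.0, 1.0, -0.014, 0.0]
contact_force: [-0.7, 0.6, -2.5]
gripper_width: 0.248
grasp_force: 58.9
```

Run:
```python
from h import *
s=manip.state(); print(s['tool_pos'],s['contact_force'],s['ft_torque'],s['gripper_width'],s['grasp_force'])
px,W,f,R,t=look('scene','g1.png')
cv2.imwrite('pics/g1c.png',cv2.resize(px[100:330,80:280,::-1],None,fx=2.5,fy=2.5))
```

```text
[ 0.4353953 -0.3227785  0.1147162] [-0.69761351  0.62612197 -2.47912572] [-0.00055611  0.16633492  0.00319442] 0.24832163158883336 58.94250154495239
```

View pics/g1c.png

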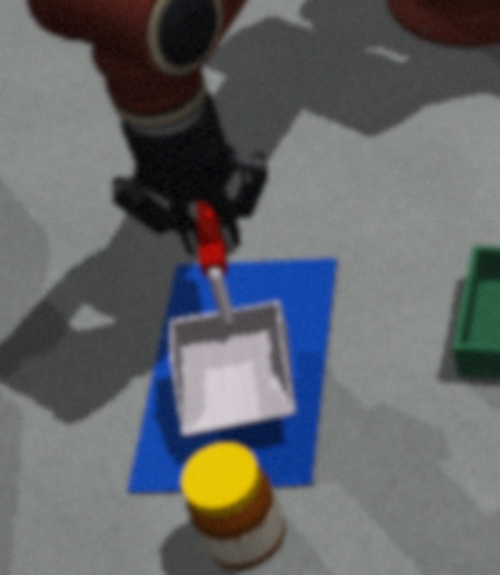

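Call:
{"fn": "servo_tool", "kwargs": {"deltas": [[[20,0,0,0,0],[20,0,0,0,0],[20,0,0,0,0],[20,0,0,0,0],[23,0,0,0,0],[23,0,0,0,0],[23,0,0,0,0],[23,0,0,0,0]]]}}

```text
time: 4.95
tool_pos: [0.4354, -0.3229, 0.1138]
tool_rot: [-0.0, 1.0, -0.014, -0.0]
contact_force: [-0.1, -0.3, -2.4]
gripper_width: 0.249
grasp_force: 58.9
```

```bash
cat >> h.py <<'E'
def pan(heading_deg, cams=('top','scene'), save=None):
    """pitch of the pan floor (deg, nose up +) from its interior points; grip at TCP"""
    s=manip.state(); g=np.array(s['tool_pos'])+[0,0,.005]; a=np.radians(heading_deg)
    ex=np.array([np.cos(a),np.sin(a)]); ey=np.array([-ex[1],ex[0]])
    for c in cams:
        px,W,*_=look(c, save and save+c+'.png'); d=W[...,:2]-g[:2]; x=d@ex; y=d@ey; z=W[...,2]-g[2]
        H,S,V=masks(px)
        m=(abs(y)<.035)&(x>.06)&(x<.17)&(z>-.14)&(z<-.0)&(S<80)
        if m.sum()<30: print(c,'few',m.sum()); continue
        X,Zz=x[m],z[m]; k=np.polyfit(X,Zz,1)
        for _ in range(6):
            r=Zz-np.polyval(k,X); q=abs(r)<max(.004,np.median(abs(r))*1.5); k=np.polyfit(X[q],Zz[q],1)
        print(c,m.sum(),q.sum(),'pitch %.1f'%np.degrees(np.arctan(k[0])),'z@100mm %.4f'%np.polyval(k,.1075),'xrange',X[q].min().round(3),X[q].max().round(3))
E
python3 - <<'E'
from h import *
s=manip.state(); print(s['gripper_width'],s['grasp_force'],s['ft_torque'],s['tool_pos'])
pan(-1.6)
E
```

```text
0.24897836089761943 58.89930546283722 [-0.01356294  0.1447059   0.05505613] [ 0.43540857 -0.32287273  0.11376323]
top 737 653 pitch 0.1 z@100mm -0.0741 xrange 0.06 0.155
scene 1197 1102 pitch -0.1 z@100mm -0.0753 xrange 0.06 0.157
```

Call:
{"fn": "servo_tool", "kwargs": {"deltas": [[[24.5,0,0,0,0],[24.5,0,0,0,0],[24.8,0,0,0,0],[24.8,0,0,0,0],[24.8,0,0,0,0],[24.8,0,0,0,0],[24.8,0,0,0,0],[24.8,0,0,0,0]]]}}

```text
time: 5.85
tool_pos: [0.4354, -0.3228, 0.1138]
tool_rot: [-0.0, 1.0, -0.014, 0.0]
contact_force: [-1.0, -0.4, -1.8]
gripper_width: 0.246
grasp_force: 43.4
```

Run:
```python
from h import *
s=manip.state(); print(s['gripper_width'],s['grasp_force'],s['ft_torque'])
pan(-1.6,('top',))
```

```text
0.24588258542586086 43.43244552612305 [-0.00662424  0.1569108  -0.0233584 ]
top 724 630 pitch -0.7 z@100mm -0.0742 xrange 0.06 0.155
```

Call:
{"fn": "servo_tool", "kwargs": {"deltas": [[[25.1,0,0,0,0],[25.1,0,0,0,0],[25.1,0,0,0,0],[25.1,0,0,0,0],[25.1,0,0,0,0],[25.1,0,0,0,0],[25.1,0,0,0,0],[25.1,0,0,0,0]]]}}

```text
time: 6.7
tool_pos: [0.4354, -0.3229, 0.1138]
tool_rot: [0.0, 1.0, -0.014, -0.0]
contact_force: [0.3, -0.3, -1.9]
gripper_width: 0.251
grasp_force: 31.1
```

Run:
```python
from h import *
s=manip.state(); print(s['gripper_width'],s['grasp_force'],s['ft_torque'])
pan(-1.6,('top',))
```

```text
0.2510482589858804 31.05407416820526 [0.00904642 0.12625773 0.00047094]
top 730 645 pitch -0.5 z@100mm -0.0741 xrange 0.06 0.155
```

Call:
{"fn": "servo_tool", "kwargs": {"deltas": [[[25.5,0,0,0,0],[25.5,0,0,0,0],[25.5,0,0,0,0],[25.5,0,0,0,0],[25.5,0,0,0,0],[25.5,0,0,0,0],[25.5,0,0,0,0],[25.5,0,0,0,0]]]}}

```text
time: 7.55
tool_pos: [0.4355, -0.3229, 0.1139]
tool_rot: [0.0, 1.0, -0.014, 0.0]
contact_force: [-1.1, 0.1, -0.2]
gripper_width: 0.254
grasp_force: 11.5
```

Run:
```python
from h import *
s=manip.state(); print(s['gripper_width'],s['grasp_force'],s['ft_torque'])
pan(-1.6,('top',))
```

```text
0.25438056464046754 11.538597196340561 [0.03234077 0.08177864 0.00667968]
top 513 465 pitch -15.3 z@100mm -0.1066 xrange 0.06 0.131
```

Call:
{"fn": "servo_tool", "kwargs": {"deltas": [[[25.7,0,0,0,0],[25.7,0,0,0,0],[25.7,0,0,0,0],[25.7,0,0,0,0],[20,0,0,0,0],[20,0,0,0,0],[20,0,0,0,0],[20,0,0,0,0]]]}}

```text
time: 8.4
tool_pos: [0.4355, -0.3229, 0.1139]
tool_rot: [0.0, 1.0, -0.014, 0.0]
contact_force: [-0.7, 0.3, 0.5]
gripper_width: 0.245
grasp_force: 58.8
```

Run:
```python
from h import *
s=manip.state(); print(s['gripper_width'],s['grasp_force'],s['ft_torque'])
pan(-1.6,('top',))
```

```text
0.24483772313901572 58.75733971595764 [0.03726083 0.06230835 0.01999796]
top 508 447 pitch -15.9 z@100mm -0.1068 xrange 0.06 0.132
```

Call:
{"fn": "servo_tool", "kwargs": {"deltas": [[[25,-0.003,0,-0.005,0],[25,-0.003,0,-0.005,0],[25,-0.003,0,-0.005,0],[25,-0.003,0,-0.005,0],[25,-0.003,0,-0.005,0],[25,-0.003,0,-0.005,0],[25,-0.003,0,-0.005,0],[25,-0.003,0,-0.005,0]]]}}

```text
time: 9.25
tool_pos: [0.4113, -0.3228, 0.0738]
tool_rot: [-0.0, 1.0, -0.014, -0.0]
contact_force: [-6.4, 4.1, 14.5]
gripper_width: 0.248
grasp_force: 35.6
```

Call:
{"fn": "servo_tool", "kwargs": {"deltas": [[[25,0,0,0,0],[20,0,0,0,0],[20,0,0,0,0],[20,0,0,0.01,0],[20,0,0,0.01,0],[20,0,0,0.01,0],[20,0,0,0.01,0],[20,0,0,0,0]]]}}

```text
time: 10.05
tool_pos: [0.4125, -0.3239, 0.1162]
tool_rot: [0.001, 1.0, -0.014, 0.001]
contact_force: [-0.5, -0.0, -1.6]
gripper_width: 0.248
grasp_force: 59.0
```

Run:
```python
from h import *
s=manip.state(); print(s['gripper_width'],s['grasp_force'],s['ft_torque'],s['tool_pos'])
pan(-1.6)
```

```text
0.24751042564950437 58.974037170410156 [-0.03059074  0.16774643 -0.01211765] [ 0.41246089 -0.32387533  0.11618161]
top 768 676 pitch 1.0 z@100mm -0.0711 xrange 0.06 0.157
scene 1222 1075 pitch 1.3 z@100mm -0.0739 xrange 0.06 0.16
```

Call:
{"fn": "servo_tool", "kwargs": {"deltas": [[[20,0.009,0.021,0.01,8],[20,0.009,0.021,0.01,8],[20,0.009,0.021,0.01,8],[20,0.009,0.021,0.01,8],[20,0.009,0.021,0.01,8],[20,0.009,0.021,0,8],[20,0.009,0.021,0,8],[20,0.009,0.021,0,8]]]}}

```text
time: 10.95
tool_pos: [0.4834, -0.1538, 0.1632]
tool_rot: [-0.0, 0.854, 0.52, -0.0]
contact_force: [0.1, 0.2, -2.3]
gripper_width: 0.252
grasp_force: 59.3
```

Call:
{"fn": "servo_tool", "kwargs": {"deltas": [[[20,0.009,0.021,0,7.4],[20,0.0025,0.003,-0.01,0],[20,0,0,-0.01,0],[20,0,0,0,0],[20,0,0,0,0],[20,0,0,0,0],[20,0,0,0,0],[20,0,0,0,0]]]}}

```text
time: 11.75
tool_pos: [0.4951, -0.1313, 0.1443]
tool_rot: [0.0, 0.82, 0.572, 0.0]
contact_force: [0.4, 0.0, -2.4]
gripper_width: 0.249
grasp_force: 59.3
```

Run:
```python
from h import *
s=manip.state(); print(s['gripper_width'],s['grasp_force'],s['tool_rot'],s['tool_pos'])
pan(69.8,save='t1')
a=cv2.imread('pics/t1top.png')[120:280,230:430]; b=cv2.imread('pics/t1scene.png')[150:310,220:420]
cv2.imwrite('pics/t1.png',cv2.resize(np.hstack([a,b]),(800,320)))
```

```text
0.24869380758716209 59.27963733673096 [3.50178207e-04 8.20482652e-01 5.71671276e-01 2.18571022e-04] [ 0.49508533 -0.13127108  0.14425648]
top 801 692 pitch 1.2 z@100mm -0.0716 xrange 0.062 0.159
scene 923 843 pitch 0.9 z@100mm -0.0729 xrange 0.06 0.158
```

View pics/t1.png

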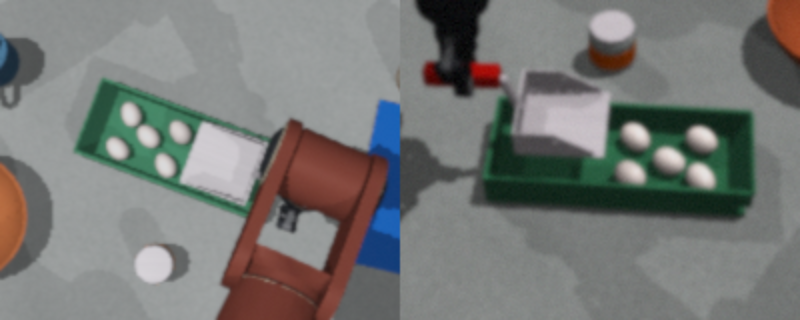

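Run:
```python
from h import *
px,W,*_=look('top'); H,S,V=masks(px); Z=W[...,2]
a=np.radians(69.8); ex=np.array([np.cos(a),np.sin(a)]); ey=np.array([-ex[1],ex[0]])
D=W[...,:2]-[.5574,.035]; X=D@ex; Y=D@ey
m=(S<60)&(Z>.06)&(Z<.13)&(X>-.13)&(X<0)&(abs(Y)<.08)
for lo in(-.11,-.09,-.07,-.05,-.035): q=m&(abs(X-lo)<.008); print('pan',lo,np.percentile(Y[q],[1,99]).round(4))
print('nose',np.percentile(X[m],99.5))
g=(abs(H-70)<25)&(S>80)&(Z>.038)&(Z<.055)&(X>0)&(X<.16)&(abs(Y)<.08)
for lo in(.03,.06,.09): q=g&(abs(X-lo)<.012); print('tray',lo,np.percentile(Y[q],[1,99]).round(4))
w=((S<70)&(V>120)&(Z>.01)&(Z<.045)&(X>-.03)&(X<.13)&(abs(Y)<.055)).astype(np.uint8); n,L,st,ce=cv2.connectedComponentsWithStats(w)
for i in range(1,n):
    if st[i,4]>12: print('egg',st[i,4],X[L==i].mean().round(3),Y[L==i].mean().round(3))
```

```text
pan -0.11 [-0.0451  0.0496]
pan -0.09 [-0.0452  0.0497]
pan -0.07 [-0.0453  0.0497]
pan -0.05 [-0.0452  0.0492]
pan -0.035 [-0.0449  0.0491]
nose -0.018866311927766558
tray 0.03 [-0.0609  0.0611]
tray 0.06 [-0.0602  0.061 ]
tray 0.09 [-0.061   0.0611]
egg 97 0.091 -0.024
egg 94 0.01 -0.024
egg 96 0.054 -0.001
egg 94 0.091 0.033
egg 96 0.013 0.032
```

Call:
{"fn": "servo_tool", "kwargs": {"deltas": [[[20,0.0005,-0.0045,0,0],[20,0,0,-0.015,0],[20,0,0,-0.015,0],[20,0,0,-0.015,0],[20,0,0,-0.015,0],[20,0,0,-0.006,0],[20,0,0,0,0],[20,0,0,0,0]]]}}

```text
time: 12.7
tool_pos: [0.4957, -0.1354, 0.078]
tool_rot: [0.0, 0.82, 0.572, 0.0]
contact_force: [-0.4, -0.6, -2.2]
gripper_width: 0.251
grasp_force: 59.3
```

Call:
{"fn": "servo_tool", "kwargs": {"deltas": [[[25.2,0,0,0,0],[25.5,0,0,0,0],[25.5,0,0,0,0],[25.5,0,0,0,0],[25.5,0,0,0,0],[20,0,0,0,0],[20,0,0,0,0],[20,0,0,0,0]]]}}

```text
time: 13.5
tool_pos: [0.4957, -0.1356, 0.0782]
tool_rot: [0.0, 0.82, 0.572, 0.0]
contact_force: [-0.8, -0.9, 0.7]
gripper_width: 0.245
grasp_force: 59.4
```

Run:
```python
from h import *
s=manip.state(); print(s['gripper_width'],s['grasp_force'],s['contact_force'],s['tool_pos'])
pan(69.8)
```

```text
0.2452765810787887 59.40973341464996 [-0.75275733 -0.86596565  0.65431895] [ 0.49571537 -0.13555154  0.07816729]
top 699 619 pitch -0.8 z@100mm -0.0753 xrange 0.06 0.158
scene 829 795 pitch -1.0 z@100mm -0.0763 xrange 0.06 0.158
```

Call:
{"fn": "servo_tool", "kwargs": {"deltas": [[[20,0.0028,0.0075,0,0],[20,0.0028,0.0075,0,0],[20,0.0028,0.0075,0,0],[20,0.0028,0.0075,0,0],[20,0.0028,0.0075,0,0],[20,0.0028,0.0075,0,0],[20,0.0028,0.0075,0,0],[20,0.0028,0.0075,0,0]]]}}

```text
time: 14.4
tool_pos: [0.5181, -0.0747, 0.0778]
tool_rot: [0.0, 0.82, 0.572, -0.0]
contact_force: [-1.4, -2.2, 0.6]
gripper_width: 0.248
grasp_force: 59.7
```

Call:
{"fn": "servo_tool", "kwargs": {"deltas": [[[20,0.0028,0.0075,0,0],[20,0.0028,0.0075,0,0],[20,0.0028,0.0075,0,0],[20,0.0028,0.0075,0,0],[20,0.0028,0.0075,0,0],[20,0.0028,0.0075,0,0],[20,0.0028,0.0075,0,0],[20,0,0,0,0]]]}}

```text
time: 15.2
tool_pos: [0.5378, -0.0215, 0.0776]
tool_rot: [-0.0, 0.82, 0.572, 0.001]
contact_force: [0.6, 1.3, -0.5]
gripper_width: 0.245
grasp_force: 59.4
```

```bash
cat >> h.py <<'E'
def trayview(save=None):
    px,W,*_=look('top',save); H,S,V=masks(px); Z=W[...,2]
    a=np.radians(69.8); ex=np.array([np.cos(a),np.sin(a)]); ey=np.array([-ex[1],ex[0]])
    D=W[...,:2]-[.5574,.035]; X=D@ex; Y=D@ey
    w=((S<70)&(V>120)&(Z>.022)&(Z<.06)&(X>-.05)&(X<.15)&(abs(Y)<.045)).astype(np.uint8); n,L,st,ce=cv2.connectedComponentsWithStats(w)
    for i in range(1,n):
        if st[i,4]>8: print('blob',st[i,4],X[L==i].mean().round(3),Y[L==i].mean().round(3),Z[L==i].max().round(3))
    s=manip.state(); g=np.array(s['tool_pos'])[:2]-[.5574,.035]; print('grip x,y',(g@ex).round(4),(g@ey).round(4),'nose',(g@ex+.1575).round(4))
E
python3 - <<'E'
from h import *
trayview('p1.png'); pan(69.8,('top',))
cv2.imwrite('pics/p1c.png',cv2.resize(cv2.imread('pics/p1.png')[140:250,240:400],(640,440),interpolation=2))
E
```

```text
blob 439 0.093 -0.0 0.043
grip x,y -0.0601 -0.001 nose 0.0974
top 582 372 pitch 20.9 z@100mm -0.0718 xrange 0.08 0.17
```

View pics/p1c.png

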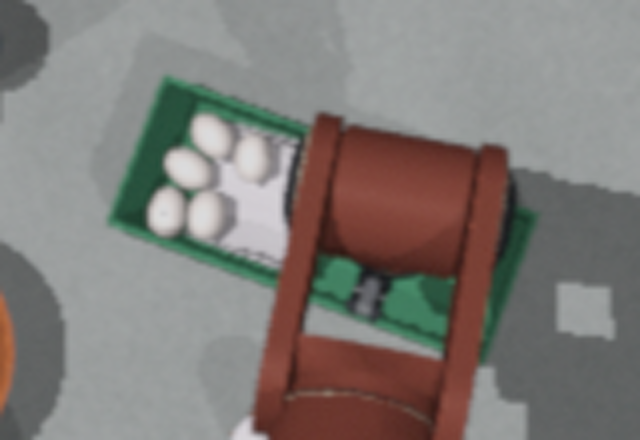

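Call:
{"fn": "servo_tool", "kwargs": {"deltas": [[[20,0.0028,0.0075,0,0],[20,0.0028,0.0075,0,0],[20,0.0025,0.0066,0,0],[20,0.0014,0.0038,0,0],[20,0,0,0,0],[20,0,0,0,0],[20,0,0,0,0],[20,0,0,0,0]]]}}

```text
time: 16.1
tool_pos: [0.5468, 0.0028, 0.0776]
tool_rot: [-0.0, 0.82, 0.572, 0.0]
contact_force: [0.8, 1.6, 0.1]
gripper_width: 0.25
grasp_force: 59.4
```

Run:
```python
from h import *
trayview('p2.png')
cv2.imwrite('pics/p2c.png',cv2.resize(cv2.imread('pics/p2.png')[140:250,240:400],(640,440),interpolation=2))
```

```text
blob 232 0.105 -0.019 0.044
blob 173 0.1 0.029 0.044
grip x,y -0.0339 -0.0012 nose 0.1236
```

View pics/p2c.png

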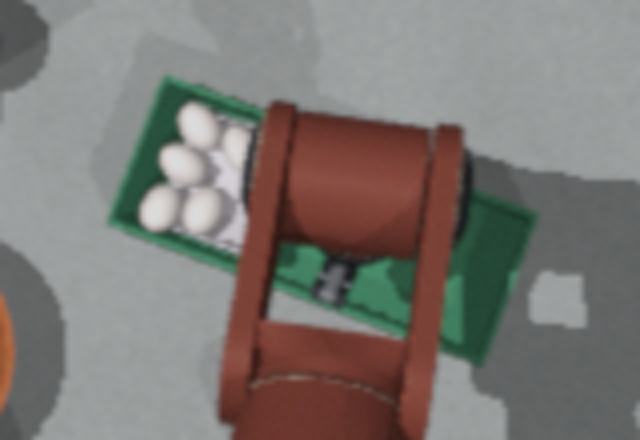

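Call:
{"fn": "servo_tool", "kwargs": {"deltas": [[[20,0.0005,0.0014,0,0],[25,0,0,-0.002,0],[25,0,0,-0.0015,0],[25,-0.0006,-0.0016,-0.002,0],[25,-0.0006,-0.0016,-0.002,0],[25,-0.0006,-0.0016,-0.002,0],[25,-0.0006,-0.0016,-0.002,0],[25,-0.0006,-0.0016,-0.002,0]]]}}

```text
time: 16.95
tool_pos: [0.5451, -0.0053, 0.0669]
tool_rot: [0.001, 0.82, 0.572, -0.001]
contact_force: [-7.2, -4.0, 14.8]
gripper_width: 0.254
grasp_force: 37.0
```

Run:
```python
from h import *
s=manip.state(); print(s['gripper_width'],s['grasp_force'],s['contact_force'],s['tool_pos'])
trayview(); pan(69.8,('scene',),'p3')
cv2.imwrite('pics/p3c.png',cv2.resize(cv2.imread('pics/p3scene.png')[160:280,240:420],(720,480),interpolation=2))
```

```text
0.25356278064956495 37.02323377132416 [-7.19899387 -3.99627586 14.77970164] [ 0.5450511  -0.00526368  0.06691149]
blob 190 0.116 -0.015 0.055
blob 87 0.076 -0.029 0.047
blob 71 0.121 0.033 0.053
blob 100 0.083 0.026 0.05
grip x,y -0.0424 -0.0022 nose 0.1151
scene 1017 612 pitch 25.3 z@100mm -0.0513 xrange 0.06 0.169
```

View pics/p3c.png

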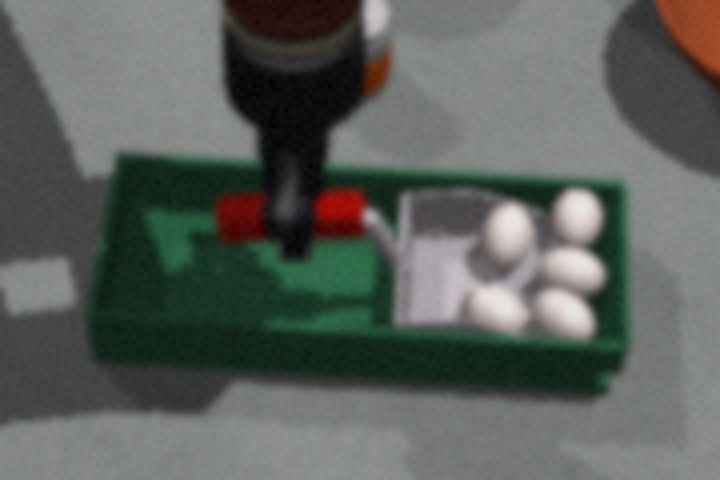

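Call:
{"fn": "servo_tool", "kwargs": {"deltas": [[[25,-0.0005,-0.0014,-0.0015,0],[25,-0.0005,-0.0014,-0.0015,0],[25,-0.0005,-0.0014,-0.0015,0],[25,0,0,0,0],[22,0,0,0,0],[20,0,0,0,0],[20,0,0,0,0],[20,0,0,0,0]]]}}

```text
time: 17.85
tool_pos: [0.5436, -0.0093, 0.0619]
tool_rot: [0.001, 0.82, 0.572, -0.0]
contact_force: [-6.0, -4.9, 12.7]
gripper_width: 0.249
grasp_force: 58.7
```

Run:
```python
from h import *
s=manip.state(); print(s['gripper_width'],s['grasp_force'],s['contact_force'],s['tool_pos'])
trayview('p4.png'); px,*_=look('scene')
a=cv2.imread('pics/p4.png')[140:240,240:380]; b=px[160:260,270:410,::-1]
cv2.imwrite('pics/p4c.png',cv2.resize(np.hstack([a,b]),(800,286),interpolation=2))
```

```text
0.24937311654796623 58.68131339550018 [-5.97431907 -4.86670914 12.72621914] [ 0.54358905 -0.00926535  0.06190121]
blob 440 0.103 -0.005 0.06
blob 9 0.085 -0.009 0.025
blob 101 0.065 0.029 0.05
grip x,y -0.0463 -0.0023 nose 0.1112
```

View pics/p4c.png

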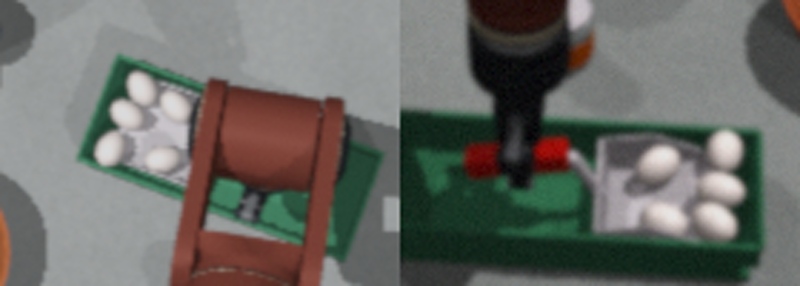

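Call:
{"fn": "servo_tool", "kwargs": {"deltas": [[[20,0,0,0.003,0],[20,0,0,0.004,0],[20,0,0,0.005,0],[20,0,0,0.005,0],[20,0,0,0.005,0],[20,0,0,0.005,0],[20,0,0,0.005,0],[20,0,0,0.005,0]]]}}

```text
time: 18.75
tool_pos: [0.543, -0.0083, 0.0973]
tool_rot: [0.0, 0.82, 0.572, 0.0]
contact_force: [-0.3, 0.7, -3.2]
gripper_width: 0.249
grasp_force: 58.7
```

```bash
cat >> h.py <<'E'
def eggs(heading_deg):
    """white blobs in the scoop frame (x from grip), heights; from top camera"""
    s=manip.state(); g=np.array(s['tool_pos']); a=np.radians(heading_deg)
    ex=np.array([np.cos(a),np.sin(a)]); ey=np.array([-ex[1],ex[0]])
    px,W,*_=look('top'); D=W[...,:2]-g[:2]; X=D@ex; Y=D@ey; Z=W[...,2]
    H,S,V=masks(px); ok=(S<80)&(V>100)&(abs(Y)<.04)&(Z>.02)
    for x in np.arange(.05,.2,.01):
        print(round(x,2),[int(1000*(np.nanmax(Z[q])-g[2])) if (q:=ok&(abs(X-x)<.005)&(abs(Y-y)<.005)).any() else None for y in np.arange(-.04,.041,.01)])
E
python3 - <<'E'
from h import *
s=manip.state(); print(s['gripper_width'],s['grasp_force'],s['contact_force'],s['ft_torque'],s['tool_pos'])
eggs(69.8)
E
```

```text
0.24903540950187547 58.7466037273407 [-0.33945422  0.6790686  -3.18784709] [-0.33398566  0.15572246  0.02312592] [ 0.54295085 -0.0082612   0.0972688 ]
0.05 [None, None, None, None, None, None, None, None, None]
0.06 [None, 281, 297, 303, 308, 308, 303, 289, 274]
0.07 [None, None, 283, 278, 284, 287, 286, None, None]
0.08 [None, None, None, None, None, None, None, -51, -53]
0.09 [None, None, None, None, None, -50, -46, -46, -44]
0.1 [-28, -15, -17, -46, -47, -45, -19, -14, -19]
0.11 [-19, -14, -12, -19, -43, -29, -15, -13, -17]
0.12 [-17, -11, -14, -25, -41, -41, -16, -13, -11]
0.13 [-15, -15, -18, -38, -36, -39, -39, -14, -19]
0.14 [-21, -12, -17, -35, -20, -35, -36, -39, -38]
0.15 [-8, -7, -6, -12, -7, -11, -35, -9, -10]
0.16 [-7, -5, -9, -7, -5, -6, -11, -3, -4]
0.17 [-12, -8, -13, -6, -4, -7, -11, -6, -3]
0.18 [None, -74, -66, -10, -10, -17, -70, -14, -9]
0.19 [None, -49, -66, -53, None, None, None, -60, None]
0.2 [-54, -50, -51, -52, -50, -53, -50, -50, -51]
```

Call:
{"fn": "servo_tool", "kwargs": {"deltas": [[[20,0,0,0,0],[20,0,0,0,0],[20,-0.0003,-0.001,0,0],[20,-0.0007,-0.002,0,0],[20,-0.001,-0.003,0,0],[20,-0.001,-0.003,0,0],[20,-0.001,-0.003,0,0],[20,-0.0007,-0.002,0,0]]]}}

```text
time: 19.6
tool_pos: [0.5381, -0.0227, 0.0968]
tool_rot: [0.0, 0.82, 0.572, -0.0]
contact_force: [0.5, -0.1, -3.1]
gripper_width: 0.249
grasp_force: 58.7
```

Run:
```python
from h import *
eggs(69.8)
```

```text
0.05 [None, None, None, None, None, None, None, None, None]
0.06 [None, 281, 298, 304, 311, 312, 298, 282, 281]
0.07 [None, None, 280, None, None, 287, 281, None, None]
0.08 [None, None, None, None, None, None, -44, -48, -50]
0.09 [None, None, None, None, -49, -49, -46, -46, -47]
0.1 [-26, -22, -15, -45, -43, -29, -20, -17, -23]
0.11 [-18, -15, -15, -23, -41, -40, -14, -14, -14]
0.12 [-16, -12, -14, -26, -42, -40, -18, -13, -14]
0.13 [-18, -16, -21, -40, -41, -41, -21, -17, -19]
0.14 [-16, -10, -14, -38, -21, -16, -38, -37, -37]
0.15 [-11, -6, -7, -10, -10, -11, -35, -8, -15]
0.16 [-5, -3, -10, -8, -4, -3, -12, -4, -2]
0.17 [-8, -6, -13, -7, 0, -9, -10, -7, -2]
0.18 [None, None, None, -12, -8, -9, None, -14, -9]
0.19 [None, None, None, None, None, None, None, None, None]
0.2 [None, None, None, None, None, None, None, None, None]
```

Call:
{"fn": "servo_tool", "kwargs": {"deltas": [[[20,0,0,0.004,0],[20,0,0,0.009,0],[20,0,0,0.014,0],[20,0,0,0.018,0],[20,0,0,0.018,0],[20,0,0,0.016,0],[20,0,0,0.012,0],[20,0,0,0.008,0]]]}}

```text
time: 20.45
tool_pos: [0.5388, -0.0223, 0.1978]
tool_rot: [0.001, 0.82, 0.572, 0.001]
contact_force: [0.2, -0.2, -3.4]
gripper_width: 0.251
grasp_force: 58.8
```

Call:
{"fn": "servo_tool", "kwargs": {"deltas": [[[20,-0.0009,0.002,0.004,0],[20,-0.0019,0.0041,0,0],[20,-0.0028,0.0061,0,0],[20,-0.0038,0.0081,0,0],[20,-0.0047,0.0102,0,0],[20,-0.0057,0.0122,0,0],[20,-0.0066,0.0142,0,0],[20,-0.0075,0.0163,0,0]]]}}

```text
time: 21.25
tool_pos: [0.5036, 0.0522, 0.1997]
tool_rot: [-0.0, 0.82, 0.572, -0.0]
contact_force: [-0.6, -0.7, -4.7]
gripper_width: 0.245
grasp_force: 58.8
```

Call:
{"fn": "servo_tool", "kwargs": {"deltas": [[[20,-0.0075,0.0163,0,0],[20,-0.0075,0.0163,0,0],[20,-0.0075,0.0163,0,0],[20,-0.0075,0.0163,0,0],[20,-0.0075,0.0163,0,0],[20,-0.0075,0.0163,0,0],[20,-0.0075,0.0163,0,0],[20,-0.0075,0.0163,0,0]]]}}

```text
time: 22.05
tool_pos: [0.4431, 0.1828, 0.1998]
tool_rot: [-0.0, 0.82, 0.572, -0.0]
contact_force: [0.3, 0.2, -3.1]
gripper_width: 0.247
grasp_force: 58.9
```

Call:
{"fn": "servo_tool", "kwargs": {"deltas": [[[20,-0.0075,0.0163,0,0],[20,-0.0066,0.0142,0,0],[20,-0.0057,0.0122,0,0],[20,-0.0047,0.0102,0,0],[20,-0.0038,0.0081,0,0],[20,-0.0028,0.0061,0,0],[20,-0.0019,0.0041,0,0],[20,-0.0009,0.002,0,0]]]}}

```text
time: 22.85
tool_pos: [0.4103, 0.2547, 0.1997]
tool_rot: [0.0, 0.82, 0.572, -0.0]
contact_force: [0.1, 0.3, -2.7]
gripper_width: 0.248
grasp_force: 58.9
```

Run:
```python
from h import *
s=manip.state(); print(s['gripper_width'],s['grasp_force'],s['contact_force'],s['ft_torque'],s['tool_pos'])
eggs(69.8)
px,W,*_=look('top'); H,S,V=masks(px)
t=roi((H<16)&(S>90),170,185,255,270)&(W[...,2]>.055)&(W[...,2]<.075); p=W[t]; print('bowl',cv2.minEnclosingCircle((p[:,:2]*1000).astype(np.float32)))
```

```text
0.24764034776615734 58.85065197944641 [ 0.09623104  0.34577383 -2.72616744] [-0.35682798  0.10226424 -0.00411019] [0.41032077 0.2547496  0.19973653]
0.05 [None, None, None, None, None, None, None, 309, None]
0.06 [None, None, None, None, 282, 295, 305, None, None]
0.07 [None, None, None, None, None, 289, None, None, None]
0.08 [None, None, None, None, None, None, None, None, None]
0.09 [-46, -47, None, None, None, None, None, None, None]
0.1 [-25, -16, -18, None, None, None, None, None, None]
0.11 [-15, -11, -17, -44, None, None, None, None, None]
0.12 [-14, -12, -17, -28, -43, None, None, None, None]
0.13 [-19, -17, -18, -41, -36, -40, None, None, None]
0.14 [-18, -9, -16, -19, -20, -16, -40, None, None]
0.15 [-8, -5, -10, -11, -5, -8, -21, -11, None]
0.16 [-4, -4, -8, -5, -5, -8, -8, -6, -5]
0.17 [-8, -9, -16, -6, -4, -8, -14, -7, -4]
0.18 [None, None, None, -15, -12, None, None, -13, -14]
0.19 [None, None, None, None, None, None, None, None, None]
0.2 [None, None, None, None, None, None, None, -137, None]
bowl ((452.9224853515625, 358.0848388671875), 97.65548706054688)
```

Call:
{"fn": "servo_tool", "kwargs": {"deltas": [[[20,0,0,-0.004,0],[20,0,0,-0.006,0],[20,0,0,-0.005,0],[24.8,0,0,0,0],[24.8,0,0,0,0],[25,0,0,0,0],[25,0,0,0,0],[25,0,0,0,0]]]}}

```text
time: 23.75
tool_pos: [0.4105, 0.2546, 0.1851]
tool_rot: [0.0, 0.82, 0.572, 0.0]
contact_force: [-0.4, -0.7, -3.2]
gripper_width: 0.251
grasp_force: 35.7
```

```bash
cat >> h.py <<'E'
def bowlview(heading=69.8):
    s=manip.state(); g=np.array(s['tool_pos']); a=np.radians(heading)
    px,W,f,R,t=look('scene'); H,S,V=masks(px); print(s['gripper_width'],s['grasp_force'],s['ft_torque'].round(3))
    ex=np.array([np.cos(a),np.sin(a)]); ey=np.array([-ex[1],ex[0]]); D=W[...,:2]-g[:2]; X=D@ex; Y=D@ey
    r=((H<6)|(H>174))&(S>140)&(V>60)&(abs(Y)<.02)&(abs(X)<.07)&(abs(W[...,2]-g[2])<.06)  # handle slope gives pitch
    if r.sum()>20: print('handle pitch',np.degrees(np.arctan(np.polyfit(X[r],W[...,2][r],1)[0])).round(1),r.sum())
    m=(S<80)&(V>60)&(abs(Y)<.048)&(X>-.02)&(X<.2)&(W[...,2]>.0)
    for x in np.arange(.0,.2,.015):
        q=m&(abs(X-x)<.0075)
        if q.any(): print(int(x*1000),np.percentile(W[...,2][q]*1000,[5,50,95]).astype(int),end='; ')
    print()
E
python3 - <<'E'
from h import *
bowlview()
E
```

```text
0.2512253578614163 35.748538970947266 [-0.333  0.132  0.009]
handle pitch 10.1 197
0 [  0   2 279]; 15 [  0   2 366]; 30 [  0 334 403]; 45 [  0 183 331]; 60 [152 162 180]; 75 [128 138 163]; 90 [130 138 165]; 105 [134 158 167]; 120 [137 160 168]; 135 [139 144 164]; 150 [142 165 175]; 164 [150 172 177]; 180 [  1 168 173]; 195 [0 1 2];
```

Call:
{"fn": "servo_tool", "kwargs": {"deltas": [[[25.1,0,0,0,0],[25.1,0,0,0,0],[25.2,0,0,0,0],[25.2,0,0,0,0],[25.2,0,0,0,0],[25,0,0,0,0],[24,0,0,0,0],[24,0,0,0,0]]]}}

```text
time: 24.6
tool_pos: [0.4106, 0.2546, 0.185]
tool_rot: [-0.0, 0.82, 0.572, 0.0]
contact_force: [-0.8, -0.3, -3.0]
gripper_width: 0.256
grasp_force: 42.2
```

Run:
```python
from h import *
bowlview()
```

```text
0.25557042765963983 42.17488467693329 [-0.153  0.068 -0.09 ]
handle pitch -16.0 214
0 [  0   1 279]; 15 [  0  60 366]; 30 [  1 158 401]; 45 [  0 133 174]; 60 [ 92  97 129]; 75 [ 60  96 122]; 90 [ 25  91 117]; 105 [ 26  92 114]; 120 [ 19  77 107]; 135 [20 32 39]; 150 [15 33 42]; 164 [14 20 36]; 180 [0 1 3]; 195 [0 0 3];
```

Call:
{"fn": "servo_tool", "kwargs": {"deltas": [[[25.2,0,0,0,0],[25.3,0,0,0,0],[25.4,0,0,0,0],[25.4,0,0,0,0],[24,0,0,0,0],[24,0,0,0,0],[20,0,0,0,0],[20,0,0,0,0]]]}}

```text
time: 25.45
tool_pos: [0.4104, 0.2545, 0.1848]
tool_rot: [-0.0, 0.82, 0.572, -0.0]
contact_force: [-0.3, 0.1, -1.8]
gripper_width: 0.246
grasp_force: 59.3
```

Run:
```python
from h import *
bowlview(); px,*_=look('scene','d1.png'); p2,*_=look('top')
cv2.imwrite('pics/d1c.png',cv2.resize(np.hstack([px[80:220,360:500],p2[160:300,150:290]])[...,::-1],(800,400),interpolation=2))
```

```text
0.2462347497960718 59.326372146606445 [-0.162  0.039  0.026]
handle pitch -15.7 213
0 [  0   1 321]; 15 [  0   3 364]; 30 [  0 137 379]; 45 [  0 133 179]; 60 [ 92  98 129]; 75 [ 88  97 123]; 90 [ 26  90 118]; 105 [ 21  81 106]; 120 [19 75 80]; 135 [19 31 41]; 150 [16 36 44]; 164 [17 34 41]; 180 [ 0  2 21]; 195 [0 1 3];
```

View pics/d1c.png

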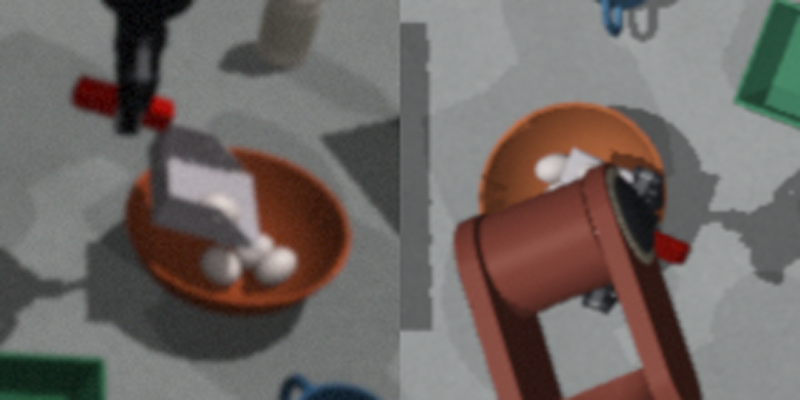

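Call:
{"fn": "servo_tool", "kwargs": {"deltas": [[[20,0,0,0.006,0],[20,0,0,0.006,0],[25.4,0,0,0,0],[25.5,0,0,0,0],[25.5,0,0,0,0],[24.5,0,0,0,0],[20,0,0,0,0],[20,0,0,0,0]]]}}

```text
time: 26.4
tool_pos: [0.4103, 0.2545, 0.1966]
tool_rot: [-0.0, 0.82, 0.572, -0.0]
contact_force: [-0.5, -0.3, -2.1]
gripper_width: 0.246
grasp_force: 58.7
```

Run:
```python
from h import *
bowlview()
```

```text
0.2457461652794762 58.66304397583008 [-0.117  0.041  0.013]
handle pitch -17.7 220
0 [  0   2 290]; 15 [  0   4 376]; 30 [  0 132 390]; 45 [  1 141 186]; 60 [100 108 138]; 75 [ 96 109 133]; 90 [ 25  97 126]; 105 [ 20  86 106]; 120 [17 82 87]; 135 [17 32 38]; 150 [14 35 43]; 164 [17 34 42]; 180 [ 0  2 20]; 195 [0 2 4];
```

Call:
{"fn": "servo_tool", "kwargs": {"deltas": [[[25.4,0,0,0,0],[25.5,0,0,0,0],[25.6,0,0,0,0],[25.6,0,0,0,0],[25.6,0,0,0,0],[24.5,0,0,0,0],[20,0,0,0,0],[20,0,0,0,0]]]}}

```text
time: 27.25
tool_pos: [0.4105, 0.2546, 0.1969]
tool_rot: [0.0, 0.82, 0.572, 0.0]
contact_force: [0.2, 1.2, -1.2]
gripper_width: 0.244
grasp_force: 58.8
```

Run:
```python
from h import *
bowlview()
```

```text
0.24384362178723581 58.76215159893036 [ 0.044 -0.113 -0.007]
handle pitch -40.6 182
0 [  0 120 192]; 15 [  0 130 277]; 30 [  1  84 384]; 45 [  1  62 101]; 60 [23 39 46]; 75 [26 41 46]; 90 [ 7 30 41]; 105 [13 30 36]; 120 [15 30 39]; 135 [16 32 38]; 150 [14 35 43]; 164 [18 34 42]; 180 [ 0 16 21]; 195 [0 1 3];
```

Call:
{"fn": "servo_tool", "kwargs": {"deltas": [[[20,0,0,0.005,0],[20,0,0,0.01,0],[20,0,0,0.015,0],[20,0,0,0.015,0],[20,0,0,0.015,0],[20,0,0,0.015,0],[20,0,0,0.01,0],[20,0,0,0.01,0]]]}}

```text
time: 28.1
tool_pos: [0.4105, 0.2546, 0.293]
tool_rot: [0.0, 0.82, 0.572, 0.0]
contact_force: [0.3, -0.2, -2.5]
gripper_width: 0.249
grasp_force: 58.8
```

Run:
```python
from h import *
bowlview()
px,W,*_=look('scene','d2.png'); H,S,V=masks(px); Z=W[...,2]
r=np.hypot(W[...,0]-.452,W[...,1]-.359)
t=(H<16)&(S>90)&(Z>.055)&(Z<.072)&(r<.13); print('bowl',t.sum(),cv2.minEnclosingCircle((W[t][:,:2]*1000).astype(np.float32)))
cv2.imwrite('pics/d2c.png',cv2.resize(px[60:240,350:500,::-1],(500,600),interpolation=2))
```

```text
0.24908804262809595 58.84614944458008 [-0.047  0.042 -0.026]
handle pitch -40.2 208
0 [  0 217 285]; 15 [  1 227 366]; 30 [159 188 473]; 45 [144 162 195]; 60 [ 28 135 148]; 75 [26 38 42]; 90 [ 6 28 36]; 105 [18 30 36]; 120 [17 30 38]; 135 [16 32 38]; 150 [15 35 44]; 164 [15 36 42]; 180 [ 0  1 21]; 195 [0 0 2]; 
bowl 692 ((450.7720031738281, 358.655517578125), 101.5006332397461)
```

View pics/d2c.png

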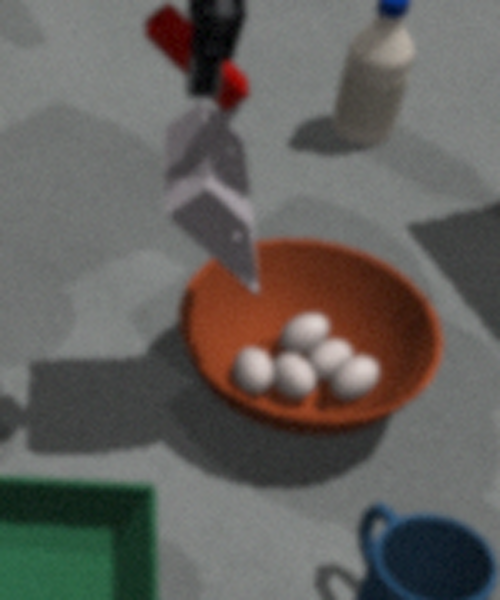

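Call:
{"fn": "servo_tool", "kwargs": {"deltas": [[[20,0.006,-0.025,0,-4],[20,0.006,-0.035,0,-5],[20,0.006,-0.038,0,-5.5],[20,0.006,-0.038,0,-5.5],[20,0.006,-0.038,0,-5.5],[20,0.006,-0.038,0,-5.5],[20,0.006,-0.038,0,-5.5],[20,0.006,-0.038,0,-5.5]]]}}

```text
time: 29.0
tool_pos: [0.458, -0.035, 0.2909]
tool_rot: [-0.0, 0.971, 0.238, -0.0]
contact_force: [0.5, 1.3, -1.9]
gripper_width: 0.246
grasp_force: 59.0
```

Call:
{"fn": "servo_tool", "kwargs": {"deltas": [[[20,0.006,-0.038,0,-5.5],[20,0.006,-0.038,0,-5.5],[20,0.006,-0.038,-0.01,-5.5],[20,0.006,-0.038,-0.01,-5.5],[20,0.006,-0.038,-0.015,-5.5],[20,0.006,-0.038,-0.015,-5.5],[20,0.006,-0.038,-0.015,-4],[20,0.006,-0.03,-0.015,-3.5]]]}}

```text
time: 29.8
tool_pos: [0.5059, -0.3313, 0.2099]
tool_rot: [-0.0, 0.994, -0.113, -0.001]
contact_force: [0.0, 1.3, -1.9]
gripper_width: 0.248
grasp_force: 59.1
```

Run:
```python
from h import *
s=manip.state(); print(s['tool_pos'],s['tool_rot'],np.degrees(2*np.arctan2(s['tool_rot'][2],s['tool_rot'][1])))
bowlview(-13)
```

```text
[ 0.50592838 -0.33131171  0.20994573] [-3.84691321e-04  9.93623823e-01 -1.12742995e-01 -7.53098577e-04] -12.946927698212798
0.24801127502432463 59.06562924385071 [-0.026  0.003 -0.079]
handle pitch -44.1 296
0 [100 109 140]; 15 [ 86  97 386]; 30 [ 72  83 403]; 45 [ 57  66 502]; 60 [ 51  57 490]; 75 [0 2 5]; 90 [0 3 6]; 105 [1 2 3]; 120 [0 0 2]; 135 [0 0 1]; 150 [0 1 3]; 164 [ 0  1 99]; 180 [ 0  1 91]; 195 [ 0 29 53];
```

Call:
{"fn": "servo_tool", "kwargs": {"deltas": [[[20,0,0,-0.015,0],[20,0,0,-0.015,0],[20,0,0,-0.013,0],[25.1,-0.006,0.0013,-0.004,0],[25.1,-0.0102,0.0023,-0.0046,0],[25.1,-0.0102,0.0023,-0.0046,0],[25.1,-0.0096,0.0022,-0.0058,0],[25.1,-0.0096,0.0022,-0.0058,0]]]}}

```text
time: 30.65
tool_pos: [0.4606, -0.3193, 0.1461]
tool_rot: [0.001, 0.994, -0.111, 0.001]
contact_force: [-1.8, 1.7, 4.8]
gripper_width: 0.254
grasp_force: 31.2
```

Run:
```python
from h import *
s=manip.state(); print(s['tool_pos'],s['contact_force'])
bowlview(-13)
```

```text
[ 0.46060421 -0.31934353  0.14611814] [-1.84091125  1.70485208  4.76774226]
0.25355670753806464 31.157070994377136 [ 0.357 -0.222  0.121]
handle pitch -31.5 252
0 [ 75 237 378]; 15 [ 46  53 339]; 30 [ 37  48 334]; 45 [ 27  34 439]; 60 [ 17  24 417]; 75 [ 7 14 26]; 90 [ 3  6 11]; 120 [1 3 4]; 135 [0 3 5]; 150 [1 3 4]; 164 [0 2 2]; 180 [0 0 3]; 195 [ 0  0 25];
```

Call:
{"fn": "servo_tool", "kwargs": {"deltas": [[[25.1,-0.0096,0.0022,-0.0062,0],[25.1,-0.0088,0.002,-0.0068,0],[25.1,-0.0088,0.002,-0.0068,0],[25.1,-0.0078,0.0018,-0.0078,0],[25.1,-0.0078,0.0018,-0.0078,0],[25.1,-0.0066,0.0015,-0.0087,0],[25.1,-0.0066,0.0015,-0.0087,0],[25.1,-0.0054,0.0012,-0.0093,0]]]}}

```text
time: 31.5
tool_pos: [0.3988, -0.305, 0.0809]
tool_rot: [-0.0, 0.994, -0.111, -0.0]
contact_force: [0.8, -0.2, -0.6]
gripper_width: 0.258
grasp_force: 28.8
```

Run:
```python
from h import *
s=manip.state(); print(s['tool_pos'],s['contact_force'])
bowlview(-13); pan(-13)
```

```text
[ 0.39882619 -0.30497676  0.08094423] [ 0.83171011 -0.17770277 -0.6216864 ]
0.2583341606188716 28.804163932800293 [-0.202 -0.448 -0.084]
handle pitch -4.5 187
0 [ 77 170 314]; 15 [  1 222 328]; 30 [209 261 354]; 45 [ 38  79 378]; 60 [  6  24 351]; 75 [ 4  7 35]; 90 [ 4  7 34]; 105 [ 3  7 28]; 120 [ 2  5 20]; 135 [ 2  5 11]; 150 [2 5 8]; 180 [0 2 4]; 195 [0 2 5]; 
top 677 596 pitch -1.3 z@100mm -0.0769 xrange 0.06 0.154
scene 1005 966 pitch -1.5 z@100mm -0.0779 xrange 0.06 0.154
```

Call:
{"fn": "servo_tool", "kwargs": {"deltas": [[[20,0,0,0,0],[20,0,0,0.003,0],[20,0.009,-0.002,0,0],[20,0.009,-0.002,0,0],[25.1,0,0,-0.003,0],[25.1,0,0,-0.003,0],[25.3,0,0,-0.0015,0],[25.5,0,0,0,0]]]}}

```text
time: 32.45
tool_pos: [0.4175, -0.3092, 0.0773]
tool_rot: [0.0, 0.994, -0.111, 0.0]
contact_force: [0.0, 0.9, -0.6]
gripper_width: 0.254
grasp_force: 11.4
```

Call:
{"fn": "servo_tool", "kwargs": {"deltas": [[[27,0,0,0,0],[30,0,0,0,0],[40,0,0,0,0],[60,0,0,0,0],[100,0,0,0,0],[100,0,0,0,0],[100,0,0,0,0],[100,0,0,0.01,0]]]}}

```text
time: 33.25
tool_pos: [0.4165, -0.3083, 0.0862]
tool_rot: [-0.001, 0.994, -0.111, -0.001]
contact_force: [0.1, -0.2, -1.1]
gripper_width: 1.003
grasp_force: 0.0
```

Call:
{"fn": "servo_tool", "kwargs": {"deltas": [[[100,0,0,0.01,0],[100,0,0,0.02,0],[100,0,0,0.03,0],[100,0,0,0.03,0],[100,-0.01,0.03,0.03,0],[100,-0.01,0.04,0.02,0],[100,-0.01,0.04,0,0],[100,0,0.03,0,0]]]}}

```text
time: 34.05
tool_pos: [0.3871, -0.1679, 0.2298]
tool_rot: [0.001, 0.994, -0.111, 0.002]
contact_force: [0.5, 1.0, 0.4]
gripper_width: 1.002
grasp_force: 0.0
```

Call:
{"fn": "servo_tool", "kwargs": {"deltas": [[[100,0,0.03,0,0],[100,0,0.03,0,0],[100,0,0.03,0,0],[100,0,0.03,0,0],[100,0,0,0,0],[100,0,0,0,0],[100,0,0,0,0],[100,0,0,0,0]]]}}

```text
time: 34.85
tool_pos: [0.3875, -0.05, 0.2276]
tool_rot: [0.0, 0.994, -0.112, 0.0]
contact_force: [0.0, -0.1, -1.5]
gripper_width: 1.001
grasp_force: 0.0
```

Run:
```python
from h import *
px,W,*_=look('top','e.png'); H,S,V=masks(px); Z=W[...,2]
r=roi(((H<6)|(H>172))&(S>120),395,165,480,300)&(Z>.05); p=W[r]; print('handle',rect(p),np.percentile(p[:,2],[5,50,95]))
a=np.radians(-13); ex=np.array([np.cos(a),np.sin(a)]); ey=np.array([-ex[1],ex[0]]); D=W[...,:2]-[.4975,-.3281]; X=D@ex; Y=D@ey
m=(S<80)&(Z>.003)&(Z<.05)&(abs(X)<.1)&(abs(Y)<.06)&(V>70); print('pan',np.percentile(X[m],[2,98]),np.percentile(Y[m],[2,98]))
f=m&(abs(Y)<.03)&(Z<.02); print('floor fit',np.polyfit(X[f],Z[f],1),np.polyfit(Y[f],Z[f],1),f.sum())
t=roi((H<16)&(S>90),170,185,255,270)&(Z>.055)&(Z<.075); print('bowl',cv2.minEnclosingCircle((W[t][:,:2]*1000).astype(np.float32)))
w=((S<70)&(V>120)&(np.hypot(W[...,0]-.4504,W[...,1]-.3607)<.09)).astype(np.uint8); n,L,st,ce=cv2.connectedComponentsWithStats(w); print('eggs',st[1:,4])
print(manip.state()['tool_pos'])
```

```text
handle (array([ 414.1, -305.4]), array([21.7, 83.7]), 76.3, [[371.0, -306.0], [452.0, -326.0], [457.0, -305.0], [376.0, -285.0]]) [0.085829   0.0898028  0.09368005]
pan [-0.02893965  0.07013175] [-0.04681617  0.0519353 ]
floor fit [-0.00325995  0.00683303] [-0.00659135  0.00675505] 545
bowl ((450.45477294921875, 360.1528015136719), 98.71635437011719)
eggs [485]
[ 0.38745288 -0.04993893  0.22754239]
```

```bash
python3 -c "
from plant import manip; print(manip.job_done())"
```

```text
the job is handed in; nothing more can be done
None
```

All five eggs are in the bowl, which stands where it was. The scoop lies flat and empty on the blue mat with its pan about 20 mm ahead of the mat's centre. The job was handed in at about 35 s.

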